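# Make up two religieuses and an eclair on the order tray

## Task

Make up the pastry order on the metal tray from the iced choux on the wire rack: two religieuses, each a large round choux set in the middle of an empty round gold board with a small round choux sitting centrally on top of it, and the eclair laid along the middle of the long gold board. Everything must stand upright and icing side up. Leave the ring-shaped choux on the rack and the tart that is already on the tray where they are.

Things in the scene. Friction and masses are not known exactly. Their poses are not given: they have to be found in the camera images.
- large1: Large round choux bun, iced dark on top, one of two alike: 58 mm across (straight sides from 10 to 26 mm up), 40 mm high, flat iced top 40 mm across, flat underside 46 mm across; about 60 g, firm. Starts upright on the wire rack, whose flat top is 22 mm above the table. Origin: centre of the underside; z up its axis; yaw means nothing.
- large2: Large round choux bun, iced dark on top, one of two alike: 58 mm across (straight sides from 10 to 26 mm up), 40 mm high, flat iced top 40 mm across, flat underside 46 mm across; about 60 g, firm. Starts upright on the wire rack, whose flat top is 22 mm above the table. Origin: centre of the underside; z up its axis; yaw means nothing.
- small1: Small round choux bun, iced dark on top, one of two alike: 38 mm across (widest from 8 to 17 mm up), 28 mm high, flat underside 28 mm across; about 20 g, firm. Starts upright on the wire rack (top 22 mm above the table). Origin: centre of the underside; z up its axis; yaw means nothing.
- small2: Small round choux bun, iced dark on top, one of two alike: 38 mm across (widest from 8 to 17 mm up), 28 mm high, flat underside 28 mm across; about 20 g, firm. Starts upright on the wire rack (top 22 mm above the table). Origin: centre of the underside; z up its axis; yaw means nothing.
- eclair: Eclair, a finger-shaped choux with a strip of dark icing along its top: 124 mm long with half-round ends, 38 mm wide, 32 mm high with its icing, flat underside; about 70 g, firm. Starts on the wire rack (top 22 mm above the table). Origin: centre of the underside; x along its length (either end may lead), z up.
- board1: Empty round gold card cake board, one of two alike, 82 mm across and 2 mm thick, fixed on the floor of the shallow metal tray (floor 3 mm above the table, so the board's top is 5 mm above it; the tray's rim is 12 mm high). Origin: centre of the underside, so its top is 2 mm above the origin.
- board2: Empty round gold card cake board, one of two alike, 82 mm across and 2 mm thick, fixed on the floor of the shallow metal tray (floor 3 mm above the table, so the board's top is 5 mm above it; the tray's rim is 12 mm high). Origin: centre of the underside, so its top is 2 mm above the origin.
- board_long: Empty long gold card cake board for the eclair, 146 x 58 mm and 2 mm thick, fixed on the floor of the shallow metal tray (board's top 5 mm above the table, tray rim 12 mm high). Origin: centre of the underside; x along its length, y across it; its top is 2 mm above the origin.
- ring_choux: Bystander, loose: ring-shaped choux with a hole, cream and flaked almonds, 73 mm across, 35 mm high, on the wire rack among the others. Leave it alone. Origin: centre of the underside.
- tart: Bystander, loose: a finished round tart with cream and nuts, 78 mm across, 35 mm high, standing on its own 82 mm round gold board on the tray. Leave it alone. Origin: centre of the underside of its board.

How it is judged:
By the outcome, as a careful person would: the job done as asked, in the order asked, and still so for the second after the job is handed in, with the robot touching nothing.
It also fails if it takes over 138 s, if anything falls off the work surface, if the arm or the gripper's body presses on something with over 40 N, if the wrist force passes 120 N, or if a joint passes its speed limit or range.

## Robot

A 6-joint arm with a two-finger parallel gripper is mounted at the origin on the work surface. World frame = base frame: x ahead of the robot, y to its left, z up, the work surface at z = 0. Lengths are in m, angles in rad, forces in N, time in s.
With the tool pointing down it reaches from about 0.25 to 0.775 m from the base axis. Payload 4 kg.
Tool frame: the origin (TCP) lies where the fingers leave the gripper's body, on its centre line; the fingertips stand 97 mm ahead of it and the grasp point (between the pads) lies 78 mm ahead of it; z points along the fingers, x is the direction in which the jaws open and shut, and the axes are right-handed (so a half turn about z gives the same grasp; the last joint's range is limited). The gripper opens to 94 mm and grips with 3 to 60 N. Pads are 16 mm wide; open, the fingers measure 119 mm over their backs; the gripper's body (75 mm by 177 mm) begins 78 mm behind the grasp point.
Start: joints at [1.174, 0.087, 1.371, -0, 1.684, -0.103], TCP at [0.159, 0.526, 0.303] pointing down, gripper open.
Joint ranges: [-3.1, 3.1], [-0.76, 2.03], [0.27, 2.55], [-1.08, 4.22], [0.17, 2.65], [-2.57, 2.57]. Speed limits (rad/s): [2.79, 2.79, 3.14, 3.14, 3.14, 3.14].

## Interface

Orientations are given as [roll, pitch, yaw] about the fixed x, y, z axes, in that order (R = Rz(yaw) Ry(pitch) Rx(roll)).
In Python, from bench import * gives the robot as it stands.
- The arm moves only by the tool jog_arm, never from a script. Its argument "moves" is a list of rows, each a list of 7 numbers: the turn, a rotation vector about the world's x, y, z in rad, then the shift along the world's x, y, z in mm, then the finger opening in mm, from 0 to 94. In form: [[rx, ry, rz, tx, ty, tz, fingers], ...]. A call has 1 to 12 rows; each row shifts and turns the commanded pose from where the row before left it; what a row does not reach is not made up. A row lasts 1/8 s, in which the tool goes at most 62.5 mm and 10.7 degrees, less where a joint would pass 70% of its speed; a pose out of reach is approached as far as the arm can. A call is refused whole if a number of a shift passes 62.5 or a number of a turn 0.188, either way. A call with a gripper value outside its range is refused whole. The fingers move at their own pace and stop on an object; the grip force is fixed at half the most. Time passes only in rows, so rows that do not move let the fingers close. It gives the time, the measured TCP pose, the force and the opening at its end, in the units of the state.
- get_obs(): the state, without advancing time (a new reading comes with each control period).
- snapshot(name): name is "scene" or "top"; returns the picture (480x640x3 uint8, red, green, blue); there is no depth.
- get_calibration(name): a dict with "camera_matrix" (3x3 intrinsics, pixels), "k1" (the pictures are not rectified: a ray, as slopes to the right and down, at radius r is drawn at 1 + k1 r^2 times it, then the intrinsics apply), "R" (3x3) and "t" (3): a world point X has camera coordinates R X + t. Camera axes: x right, y down, z forward; pixel columns grow to the right and rows downward; lengths in m; the calibration is good to about 2 mm. A picture is of the moment at which its call begins. get_calibration takes no time and is no camera call.
- close_job(): hands the job in, once; it reports no verdict.
Trained networks look in the newest picture that a camera, given by its name, has taken for a name from the list of things; names that differ only in an ending like _2 or _b are one class to them, and where a whole thing is asked for, a point or a joint stands for the part that bears it (a point fixed in the world has none). Each returns a list of dicts, best first, with "conf" (0 to 1); they miss things now and then, are a little off and sometimes report something else, mostly with a low value. They report only what shows in the picture. A call takes as long as a camera call.
- look_for(label, camera): "bbox" ([left, top, right, bottom] in pixels, round what is visible of it).
The state is a dict: "time": time; "joint_positions": joint angles; "qvel": joint speeds; "joint_torque": joint torques, N m; "tool_pos": TCP position; "ee_rot": TCP orientation; "wrist_force": force on the tool from outside, world axes, zero at the start; "wrist_torque": the same for the moment, N m; "width": finger opening in m.
Only numpy, scipy, OpenCV 4.12 (cv2) and the standard library are available. Lean on these libraries where they do the work, as an engineer would, in place of code of your own. Each camera call takes 0.05 s, during which the arm holds its last target.

## Working session

There is one attempt and no reset: what is moved stays moved. The work goes in short steps, Python scripts to look and compute and a tool call to move; the robot and the scene stay as the last step left them, time stands still between calls to the robot, and variables do not carry over. Pictures are saved under pics/ and viewed, and the job is handed in when it is done.

Besides the shell and the picture viewer there is one more tool, called after "Request:" by a JSON object that holds its "name" and its "arguments", one argument or row to a line. jog_arm: Moves the arm, as the interface text tells. Its arguments: {"type":"object","properties":{"moves":{"type":"array","items":{"type":"array","items":{"type":"number"}}}},"required":["moves"]}

```bash
mkdir -p pics; ls; python3 - <<'E'
from bench import *
import cv2
o=get_obs();print(o)
for n in("scene","top"):
    im=snapshot(n);cv2.imwrite(f"pics/{n}0.png",im[:,:,::-1]);print(n,get_calibration(n))
    for l in("large1","small1","eclair","board1","board_long","ring_choux","tart"):
        print(l,[(([round(v) for v in d["bbox"]]),round(d["conf"],2)) for d in look_for(l,n)])
E
```

```text
pics
{'time': 0.0, 'joint_positions': array([ 1.17392645e+00,  8.79354759e-02,  1.37225216e+00, -2.08126774e-05,
        1.68360548e+00, -1.03114380e-01]), 'qvel': array([ 2.57826069e-04, -1.05204616e-04, -1.03062180e-04,  9.57202506e-05,
        4.67974851e-04, -9.18804839e-04]), 'joint_torque': array([-1.94049506e-03, -3.40190756e+01, -3.02419639e+01,  7.13821664e-02,
        3.33905825e-02, -1.80749739e-04]), 'tool_pos': array([0.15913572, 0.5261168 , 0.30151569]), 'ee_rot': array([-3.14138673e+00,  2.19090330e-03,  1.27703874e+00]), 'wrist_force': array([-0.45876799, -0.61388858, -0.1731706 ]), 'wrist_torque': array([-0.01399156, -0.0490917 ,  0.01011289]), 'width': 0.09376094847575246}
scene {'camera_matrix': array([[478.09821141,   0.        , 320.13995366],
       [  0.        , 478.09821141, 238.49262917],
       [  0.        ,   0.        ,   1.        ]]), 'k1': -0.0565709550367052, 'R': array([[-0.48700296,  0.87312144,  0.02206943],
       [ 0.57997552,  0.34218077, -0.73928392],
       [-0.65303638, -0.34723373, -0.67303211]]), 't': array([ 0.25442061, -0.25750994,  1.16
[... 567 characters left out ...]
84945253, 'R': array([[ 6.85944779e-02, -9.97644396e-01,  6.75851890e-04],
       [-9.77426461e-01, -6.73400283e-02, -2.00256918e-01],
       [ 1.99830704e-01,  1.30759232e-02, -9.79743186e-01]]), 't': array([-0.02883317,  0.52801982,  1.10009515])}
large1 [([140, 187, 167, 215], 0.81), ([137, 257, 161, 281], 0.78)]
small1 [([267, 262, 286, 283], 0.73), ([211, 194, 230, 216], 0.52)]
eclair [([192, 238, 232, 297], 0.92)]
board1 [([363, 198, 406, 238], 0.84), ([438, 276, 481, 315], 0.59)]
board_long [([356, 252, 397, 329], 0.6), ([265, 183, 299, 217], 0.43)]
ring_choux [([262, 182, 300, 220], 0.83), ([439, 277, 480, 314], 0.49)]
tart [([439, 199, 482, 243], 0.66), ([354, 248, 397, 327], 0.16)]
```

View pics/top0.png

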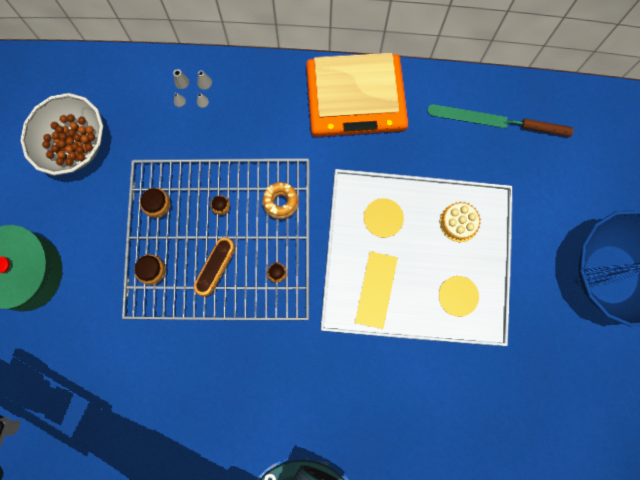

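View pics/scene0.png

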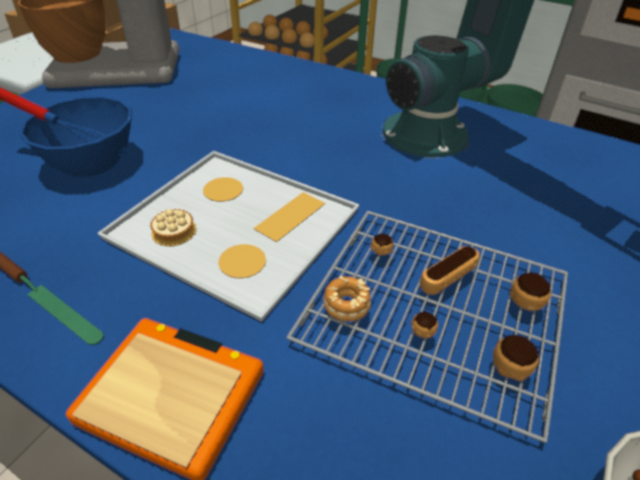

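```bash
cat > h.py <<'E'
from bench import *
import numpy as np, cv2
from scipy.optimize import minimize
class Cam:
    def __init__(s,n):
        c=get_calibration(n);s.K=c["camera_matrix"];s.k=c["k1"];s.R=c["R"];s.t=c["t"];s.n=n
    def proj(s,X):
        rv,_=cv2.Rodrigues(s.R)
        p,_=cv2.projectPoints(np.asarray(X,float).reshape(-1,1,3),rv,s.t,s.K,np.array([s.k,0,0,0]))
        return p.reshape(-1,2)
    def ray(s,uv,z):
        p=cv2.undistortPoints(np.array(uv,float).reshape(-1,1,2),s.K,np.array([s.k,0,0,0,0.])).reshape(-1,2)
        d=np.c_[p,np.ones(len(p))]@s.R; c=-s.R.T@s.t
        return c+d*((z-c[2])/d[:,2])[:,None]
def rev(prof):
    a=np.linspace(0,2*np.pi,48,endpoint=False)
    return np.vstack([np.c_[r*np.cos(a),r*np.sin(a),0*a+z] for r,z in prof])
LARGE=rev([(.023,0),(.029,.010),(.029,.026),(.026,.034),(.020,.040)])
SMALL=rev([(.014,0),(.019,.008),(.019,.017),(.015,.024),(.009,.028)])
BOARD=rev([(.041,.002)])
def stad(L,w,z):
    a=np.linspace(0,2*np.pi,64,endpoint=False);r=w/2;h=L/2-r
    return np.c_[r*np.cos(a)+h*np.sign(np.cos(a)),r*np.sin(a),0*a+z]
ECL=np.vstack([stad(.110,.026,0),stad(.124,.038,.010),stad(.124,.038,.018),stad(.108,.022,.032)])
LONG=np.array([[x*.073,y*.029,.002] for x in(-1,1) for y in(-1,1)])
TART=rev([(.041,.002),(.039,.02),(.037,.035)])
def mask(im):
    b=im.astype(int);R,G,B=b[...,0],b[...,1],b[...,2]
    return ((R-B>12)).astype(np.uint8)
def sil(cam,P,S=4):
    m=np.zeros((480*S,640*S),np.uint8)
    h=cv2.convexHull(cam.proj(P).astype(np.float32))
    cv2.fillConvexPoly(m,np.round((h+.5)*S-.5).astype(np.int32),1)
    return m
def place(M,q):
    c,s=np.cos(q[2]),np.sin(q[2])
    return M@np.array([[c,s,0],[-s,c,0],[0,0,1]])+[q[0],q[1],q[3]]
def fit(cam,mk,M,x,y,z,yaw=None):
    S=4; P0=cam.proj(place(M,[x,y,yaw or 0,z])); 
    lo=np.maximum((P0.min(0)-14).astype(int),0);hi=(P0.max(0)+14).astype(int)
    big=cv2.resize(mk.astype(np.float32),None,fx=S,fy=S,interpolation=cv2.INTER_LINEAR)>.5
    sl=(slice(lo[1]*S,hi[1]*S),slice(lo[0]*S,hi[0]*S));bs=big[sl]
    def cost(q):
        m=sil(cam,place(M,[x+q[0]*.01,y+q[1]*.01,(yaw or 0)+(q[2]*.2 if yaw is not None else 0),z]))[sl]>0
        return 1-(m&bs).sum()/max(1,(m|bs).sum())
    n=3 if yaw is not None else 2
    sx=np.vstack([np.zeros(n),np.eye(n)*.7])
    r=minimize(cost,np.zeros(n),method="Nelder-Mead",options=dict(initial_simplex=sx,xatol=.005,fatol=1e-5))
    q=r.x
    return round(x+q[0]*.01,4),round(y+q[1]*.01,4),(round(yaw+q[2]*.2,3) if n==3 else 0),round(1-r.fun,3)
E
cat > loc.py <<'E'
from h import *
cs={n:Cam(n) for n in("top","scene")}
ims={n:snapshot(n) for n in cs}
mk={n:mask(ims[n]) for n in cs}
t=cs["top"]
def go(name,M,uv,z,zc,yaw=None,uv2=None):
    x,y,_=t.ray([uv],z+zc)[0]
    if uv2 is not None:
        p=t.ray([uv,uv2],z+zc);x,y,_=p.mean(0);d=p[1]-p[0];yaw=np.arctan2(d[1],d[0])
    for n in cs: print(name,n,fit(cs[n],mk[n],M,x,y,z,yaw))
go("large1",LARGE,(154,202),.022,.03)
go("large2",LARGE,(150,269),.022,.03)
go("small1",SMALL,(220,204),.022,.02)
go("small2",SMALL,(277,271),.022,.02)
go("eclair",ECL,(224,245),.022,.02,uv2=(205,287))
go("b1",BOARD,(384,217),.003,.002)
go("b2",BOARD,(459,296),.003,.002)
go("long",LONG,(382,252),.003,.002,uv2=(370,328))
go("tart",TART,(460,221),.003,.02)
x=t.ray([(281,201)],.045);print("ring",x)
for n in cs: cv2.imwrite(f"pics/m_{n}.png",mk[n]*255)
print(t.ray([(133,160),(309,160),(308,319),(123,319)],.022).round(3))
print(t.ray([(336,171),(511,186),(507,344),(322,330)],.012).round(3))
E
python3 loc.py
```

```text
large1 top (np.float64(0.5749), np.float64(0.3331), 0, np.float64(0.955))
large1 scene (np.float64(0.5788), np.float64(0.3358), 0, np.float64(0.95))
large2 top (np.float64(0.4413), np.float64(0.3265), 0, np.float64(0.956))
large2 scene (np.float64(0.4438), np.float64(0.33), 0, np.float64(0.942))
small1 top (np.float64(0.5796), np.float64(0.2031), 0, np.float64(0.923))
small1 scene (np.float64(0.5833), np.float64(0.2063), 0, np.float64(0.919))
small2 top (np.float64(0.4538), np.float64(0.0803), 0, np.float64(0.946))
small2 scene (np.float64(0.4569), np.float64(0.0836), 0, np.float64(0.908))
eclair top (np.float64(0.456), np.float64(0.2015), np.float64(2.742), np.float64(0.968))
eclair scene (np.float64(0.4582), np.float64(0.204), np.float64(2.742), np.float64(0.911))
b1 top (np.float64(0.5835), np.float64(-0.1223), 0, np.float64(0.966))
b1 scene (np.float64(0.587), np.float64(-0.1195), 0, np.float64(0.777))
b2 top (np.float64(0.4352), np.float64(-0.2791), 0, np.float64(0.967))
b2 scene (np.float64(0.4387), np.float64(-0.2754), 0, np.float64(0.871))
long top (np.float64(0.4374), np.float64(-0.1152), np.float64(2.991), np.float64(0.964))
long scene (np.float64(0.4397), np.float64(-0.1135), np.float64(2.98), np.float64(0.751))
tart top (np.float64(0.5835), np.float64(-0.2761), 0, np.float64(0.964))
tart scene (np.float64(0.5897), np.float64(-0.2714), 0, np.float64(0.866))
ring [[0.59278766 0.08230869 0.045     ]]
[[0.666 0.396 0.022]
 [0.688 0.035 0.022]
 [0.369 0.014 0.022]
 [0.342 0.374 0.022]]
[[ 0.672 -0.021  0.012]
 [ 0.667 -0.383  0.012]
 [ 0.345 -0.377  0.012]
 [ 0.351 -0.015  0.012]]
```

```bash
python3 -c "
import cv2,numpy as np
a=cv2.imread('pics/m_top.png')[140:360,100:520];cv2.imwrite('pics/mm.png',cv2.resize(a,None,fx=1.9,fy=1.9))"
```

```text
(no output)
```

View pics/mm.png

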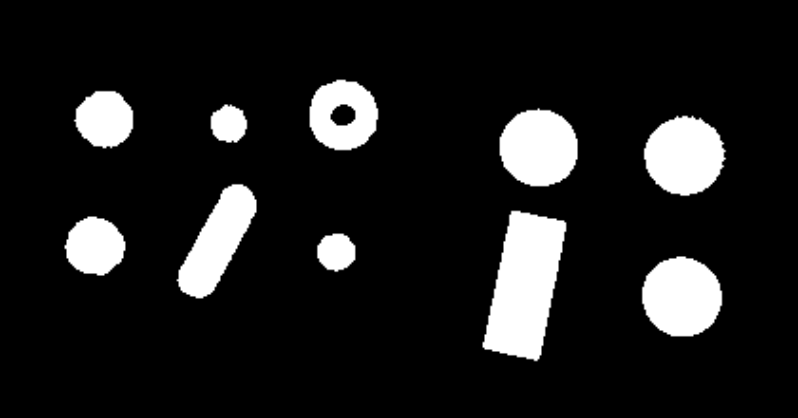

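Request:
{"name": "jog_arm", "arguments": {
  "moves": [
    [0,0,0,42,-19,-8,94],
    [0,0,0,42,-19,-8,94],
    [0,0,0,42,-19,-8,94],
    [0,0,0,42,-19,-8,94],
    [0,0,0,42,-19,-8,94],
    [0,0,0,42,-19,-8,94],
    [0,0,0,42,-19,-8,94],
    [0,0,0,42,-19,-8,94],
    [0,0,0,42,-19,-8,94],
    [0,0,0,40,-20,-8,94],
    [0,0,0,0,0,0,94],
    [0,0,0,0,0,0,94]
  ]
}}

```text
time: 2.4
tool_pos: [0.5769, 0.3357, 0.2226]
ee_rot: [-3.141, -0.0, 1.277]
wrist_force: [0.4, 0.1, -0.2]
width: 0.0943
```

Request:
{"name": "jog_arm", "arguments": {
  "moves": [
    [0,0,0,0,-1,-30,94],
    [0,0,0,0,0,-25,94],
    [0,0,0,0,0,0,94],
    [0,0,0,0,0,0,94]
  ]
}}

```text
time: 2.9
tool_pos: [0.577, 0.3354, 0.1694]
ee_rot: [3.14, -0.002, 1.278]
wrist_force: [-0.1, 0.1, 0.2]
width: 0.0939
```

```bash
cat > crop.py <<'E'
import sys
from h import *
# name cam l t r b
nm,c,l,t,r,b=sys.argv[1],sys.argv[2],*map(int,sys.argv[3:7])
im=snapshot(c)[t:b,l:r,::-1];f=min(800/(r-l),600/(b-t))
cv2.imwrite(f"pics/{nm}.png",cv2.resize(im,None,fx=f,fy=f,interpolation=cv2.INTER_CUBIC))
E
python3 crop.py a1 scene 400 200 640 420; python3 - <<'E'
from bench import *
o=get_obs();print(o["tool_pos"],o["time"])
E
```

```text
[0.57740058 0.33539158 0.16995367] 2.95
```

View pics/a1.png

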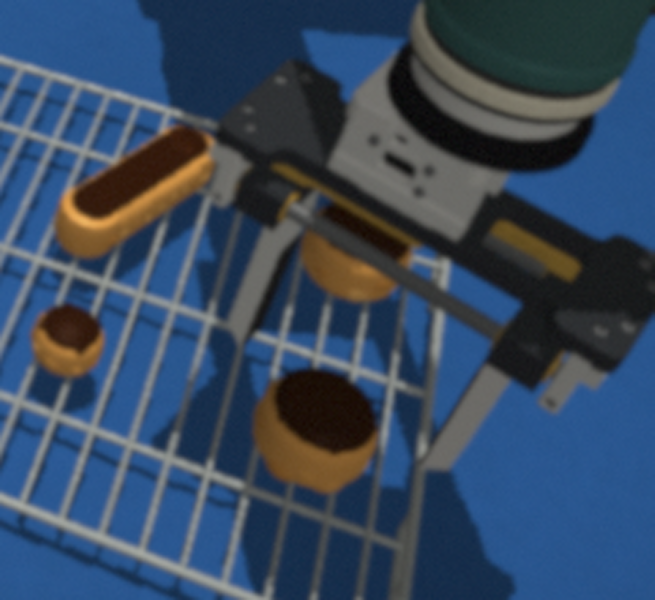

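Request:
{"name": "jog_arm", "arguments": {
  "moves": [
    [0,0,0,0,-1,-25,94],
    [0,0,0,0,0,-15,94],
    [0,0,0,0,0,-7,94],
    [0,0,0,0,0,0,94]
  ]
}}

```text
time: 3.45
tool_pos: [0.5774, 0.3336, 0.1208]
ee_rot: [-3.142, -0.0, 1.277]
wrist_force: [0.8, 0.1, 0.4]
width: 0.0943
```

Request:
{"name": "jog_arm", "arguments": {
  "moves": [
    [0,0,0,0,0,0,50],
    [0,0,0,0,0,0,50],
    [0,0,0,0,0,0,50],
    [0,0,0,0,0,0,50],
    [0,0,0,0,0,0,50]
  ]
}}

```text
time: 4.08
tool_pos: [0.5774, 0.3335, 0.1209]
ee_rot: [3.141, -0.0, 1.277]
wrist_force: [0.3, -0.1, 1.1]
width: 0.0576
```

Request:
{"name": "jog_arm", "arguments": {
  "moves": [
    [0,0,0,0,0,15,40],
    [0,0,0,0,0,35,40],
    [0,0,0,0,0,30,40],
    [0,0,0,1,-45,0,40],
    [0,0,0,1,-50,0,40],
    [0,0,0,1,-50,0,40],
    [0,0,0,1,-50,0,40],
    [0,0,0,1,-50,0,40],
    [0,0,0,1,-50,0,40],
    [0,0,0,1,-50,0,40],
    [0,0,0,1,-50,0,40],
    [0,0,0,0,-40,0,40]
  ]
}}

```text
time: 5.58
tool_pos: [0.5852, -0.1036, 0.2019]
ee_rot: [3.14, 0.0, 1.276]
wrist_force: [0.2, 0.8, -0.6]
width: 0.0574
```

Request:
{"name": "jog_arm", "arguments": {
  "moves": [
    [0,0,0,0,-19,0,40],
    [0,0,0,0,0,0,40],
    [0,0,0,0,0,0,40]
  ]
}}

```text
time: 5.95
tool_pos: [0.5854, -0.1192, 0.2009]
ee_rot: [-3.141, -0.001, 1.278]
wrist_force: [0.4, 0.2, -0.8]
width: 0.0573
```

Request:
{"name": "jog_arm", "arguments": {
  "moves": [
    [0,0,0,0,-2,-40,40],
    [0,0,0,0,0,-35,40],
    [0,0,0,0,0,-12,40],
    [0,0,0,0,0,0,40],
    [0,0,0,0,0,0,40]
  ]
}}

```text
time: 6.58
tool_pos: [0.5864, -0.1224, 0.1157]
ee_rot: [3.138, -0.0, 1.278]
wrist_force: [-0.5, -0.1, -1.6]
width: 0.0576
```

```bash
python3 crop.py a2 scene 100 120 400 345
```

```text
(no output)
```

View pics/a2.png

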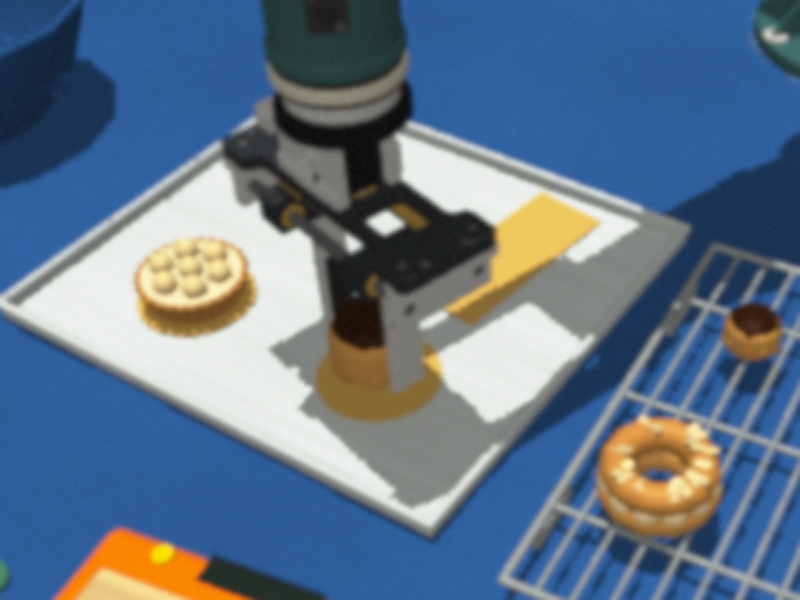

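Bun is in the jaws just above the round board, roughly centred. Lower the last bit.

Request:
{"name": "jog_arm", "arguments": {
  "moves": [
    [0,0,0,-1,1,-7,40],
    [0,0,0,0,0,-4,40],
    [0,0,0,0,0,0,40],
    [0,0,0,0,0,0,40]
  ]
}}

```text
time: 7.12
tool_pos: [0.5844, -0.1216, 0.1037]
ee_rot: [3.141, -0.0, 1.277]
wrist_force: [-3.1, 1.0, 5.9]
width: 0.0575
```

Request:
{"name": "jog_arm", "arguments": {
  "moves": [
    [0,0,0,0,0,0,60],
    [0,0,0,0,0,0,75],
    [0,0,0,0,0,0,90],
    [0,0,0,0,0,0,90],
    [0,0,0,0,0,20,90],
    [0,0,0,0,0,40,90],
    [0,0,0,0,20,40,90],
    [0,0,0,0,55,10,70],
    [0,0,0,0,55,0,60],
    [0,0,0,0,55,0,60],
    [0,0,0,0,55,0,60],
    [0,0,0,0,55,0,60]
  ]
}}

```text
time: 8.62
tool_pos: [0.584, 0.1749, 0.2124]
ee_rot: [-3.142, 0.001, 1.277]
wrist_force: [0.3, 0.4, 0.3]
width: 0.0597
```

```bash
cat > chk.py <<'E'
import sys
from h import *
S={"large":LARGE,"small":SMALL,"board":BOARD,"ecl":ECL}
# args: kind x y z [yaw]
cs={n:Cam(n) for n in("top","scene")}
ims={n:snapshot(n) for n in cs}
for n in cs:
    h=ims[n]
    cv2.imwrite(f"pics/{sys.argv[1]}_{n}.png",h[:,:,::-1])
E
python3 chk.py c1
python3 - <<'E'
from h import *
for n in("top","scene"):
    c=Cam(n);im=cv2.imread(f"pics/c1_{n}.png")
    uv=c.proj([[.585,-.121,.02]])[0].astype(int);a=im[uv[1]-50:uv[1]+40,uv[0]-60:uv[0]+60]
    cv2.imwrite(f"pics/c1z_{n}.png",cv2.resize(a,None,fx=5,fy=5,interpolation=cv2.INTER_CUBIC))
E
```

```text
(no output)
```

View pics/c1z_top.png

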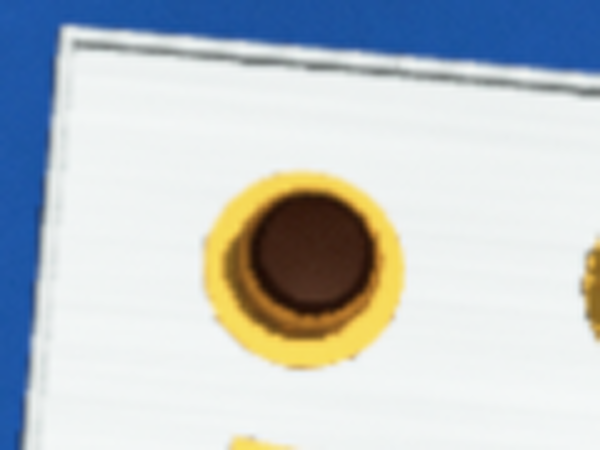

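View pics/c1z_scene.png

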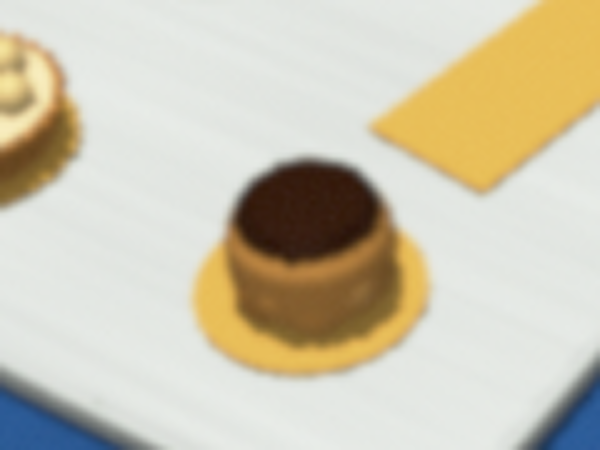

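```bash
cat > ice.py <<'E'
from h import *
def ice(cam,im,x,y,z,r):
    c=cam.proj([[x,y,z]])[0]
    b=im.astype(int);m=((b[...,0]<110)&(b[...,0]-b[...,2]>8)).astype(np.uint8)
    n,l,st,ce=cv2.connectedComponentsWithStats(m)
    k=min((i for i in range(1,n) if st[i,4]>40),key=lambda i:np.hypot(*(ce[i]-c)))
    return cam.ray([ce[k]],z)[0][:2].round(4),st[k,4]
E
python3 - <<'E'
from ice import *
for n in("top","scene"):
    c=Cam(n);rd=lambda f:cv2.imread(f"pics/{f}.png")[:,:,::-1]
    i0=rd(n+"0");i1=rd("c1_"+n)
    print(n,"rack large1",ice(c,i0,.577,.3345,.06,.02),"large2",ice(c,i0,.4425,.328,.06,.02),"placed",ice(c,i1,.585,-.121,.043,.02))
    print("small",ice(c,i0,.5815,.2047,.047,.02),ice(c,i0,.4555,.082,.047,.02))
E
```

```text
top rack large1 (array([0.5742, 0.3322]), np.int32(484)) large2 (array([0.4413, 0.3262]), np.int32(531)) placed (array([ 0.5805, -0.1216]), np.int32(483))
small (array([0.5804, 0.2033]), np.int32(198)) (array([0.4549, 0.081 ]), np.int32(220))
scene rack large1 (array([0.5809, 0.3354]), np.int32(845)) large2 (array([0.4475, 0.3298]), np.int32(580)) placed (array([ 0.5864, -0.1167]), np.int32(453))
small (array([0.5841, 0.2061]), np.int32(274)) (array([0.4582, 0.0838]), np.int32(153))
```

Request:
{"name": "jog_arm", "arguments": {
  "moves": [
    [0,0,0,-3,25,-20,60],
    [0,0,0,0,0,-30,60],
    [0,0,0,0,0,0,60],
    [0,0,0,0,0,0,60]
  ]
}}

```text
time: 9.22
tool_pos: [0.5818, 0.1976, 0.1635]
ee_rot: [3.141, -0.0, 1.276]
wrist_force: [0.1, -0.8, -0.9]
width: 0.0603
```

Request:
{"name": "jog_arm", "arguments": {
  "moves": [
    [0,0,0,-1,6,0,60],
    [0,0,0,0,0,-20,60],
    [0,0,0,0,0,-14,60],
    [0,0,0,0,0,-6,60],
    [0,0,0,0,0,0,60]
  ]
}}

```text
time: 9.85
tool_pos: [0.5798, 0.2043, 0.1214]
ee_rot: [-3.14, 0.001, 1.277]
wrist_force: [-0.8, 0.1, 0.1]
width: 0.06
```

Request:
{"name": "jog_arm", "arguments": {
  "moves": [
    [0,0,0,0,0,0,45],
    [0,0,0,0,0,0,35],
    [0,0,0,0,0,0,25],
    [0,0,0,0,0,0,25],
    [0,0,0,0,0,0,25]
  ]
}}

```text
time: 10.48
tool_pos: [0.5806, 0.2045, 0.1234]
ee_rot: [3.141, -0.001, 1.277]
wrist_force: [-0.6, -0.0, 2.1]
width: 0.0364
```

Request:
{"name": "jog_arm", "arguments": {
  "moves": [
    [0,0,0,0,0,10,25],
    [0,0,0,0,0,30,25],
    [0,0,0,0,0,35,25],
    [0,0,0,0,0,15,25],
    [0,0,0,0,0,0,25]
  ]
}}

```text
time: 11.1
tool_pos: [0.5807, 0.2046, 0.214]
ee_rot: [3.139, -0.001, 1.277]
wrist_force: [-0.4, 0.1, 0.5]
width: 0.0363
```

```bash
python3 crop.py a3 scene 340 150 520 285
```

```text
(no output)
```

View pics/a3.png

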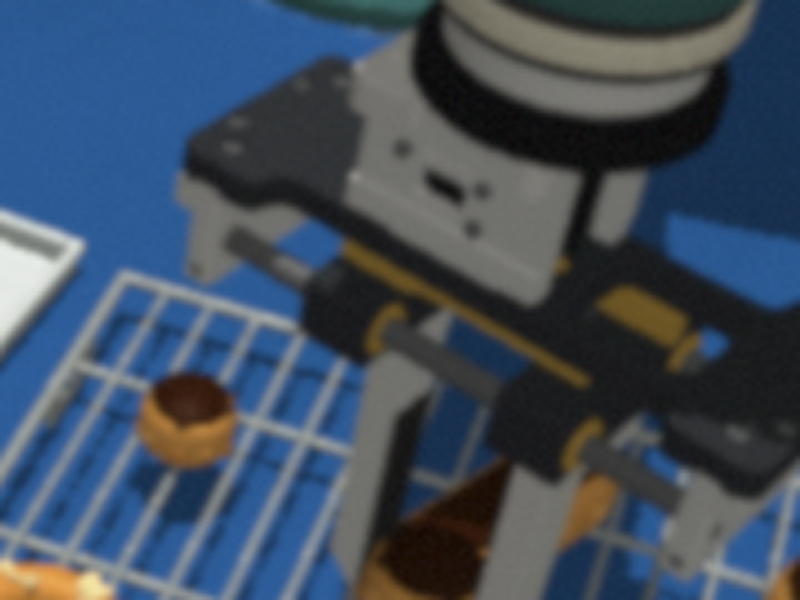

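```bash
python3 crop.py a4 scene 400 230 480 290
```

```text
(no output)
```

View pics/a4.png

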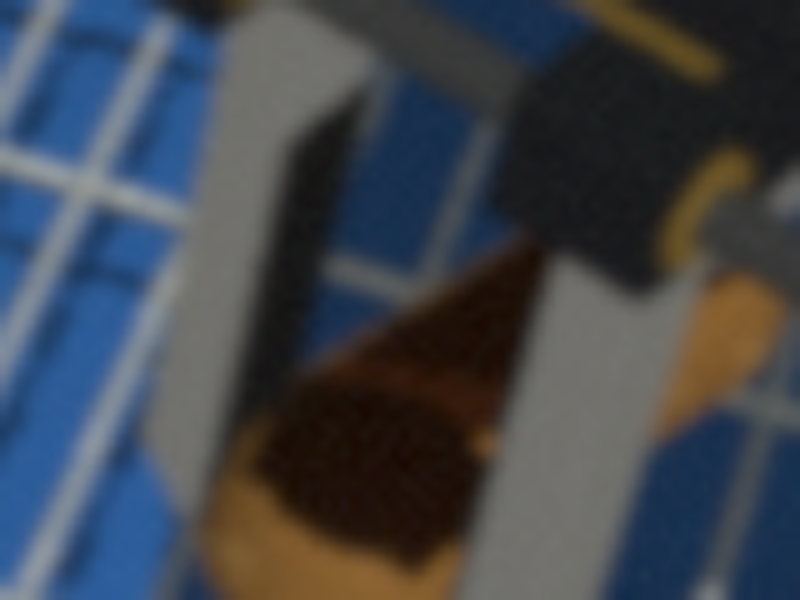

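Request:
{"name": "jog_arm", "arguments": {
  "moves": [
    [0,0,0,0,-40,0,25],
    [0,0,0,0,-50,0,25],
    [0,0,0,0,-50,0,25],
    [0,0,0,0,-50,0,25],
    [0,0,0,0,-50,0,25],
    [0,0,0,0,-50,0,25],
    [0,0,0,1,-33,-10,25],
    [0,0,0,0,0,-20,25],
    [0,0,0,0,0,-20,25],
    [0,0,0,0,0,0,25],
    [0,0,0,0,0,0,25]
  ]
}}

```text
time: 12.58
tool_pos: [0.5812, -0.1184, 0.1623]
ee_rot: [-3.141, -0.0, 1.277]
wrist_force: [0.3, 0.9, -0.0]
width: 0.0364
```

Request:
{"name": "jog_arm", "arguments": {
  "moves": [
    [0,0,0,1,-2,-8,25],
    [0,0,0,0,0,-4,25],
    [0,0,0,0,0,0,25],
    [0,0,0,0,0,0,25]
  ]
}}

```text
time: 13.08
tool_pos: [0.5824, -0.1206, 0.1509]
ee_rot: [3.141, -0.0, 1.277]
wrist_force: [1.0, -1.3, 0.1]
width: 0.0363
```

```bash
python3 crop.py a5 scene 190 190 310 280
```

```text
(no output)
```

View pics/a5.png

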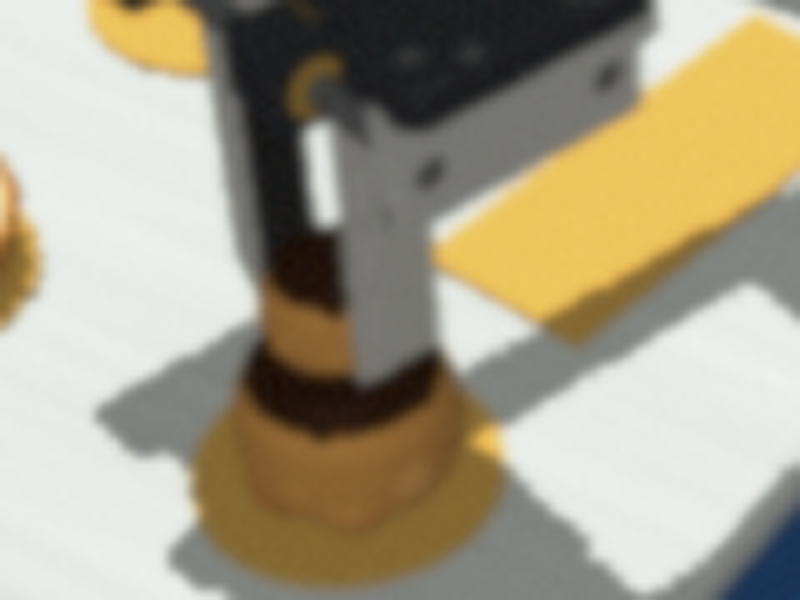

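Centred just above. Lower in small steps.

Request:
{"name": "jog_arm", "arguments": {
  "moves": [
    [0,0,0,0,0,-3,25],
    [0,0,0,0,0,-1,25],
    [0,0,0,0,0,0,25],
    [0,0,0,0,0,0,25]
  ]
}}

```text
time: 13.62
tool_pos: [0.5823, -0.1206, 0.1467]
ee_rot: [3.142, -0.0, 1.277]
wrist_force: [-0.7, -0.1, -0.1]
width: 0.0363
```

Request:
{"name": "jog_arm", "arguments": {
  "moves": [
    [0,0,0,0,0,-1,25],
    [0,0,0,0,0,0,25],
    [0,0,0,0,0,0,25]
  ]
}}

```text
time: 14.0
tool_pos: [0.5824, -0.1206, 0.1463]
ee_rot: [3.141, -0.0, 1.277]
wrist_force: [-1.3, -0.2, 4.1]
width: 0.0366
```

Contact. Release gently, lift and go on towards large2.

Request:
{"name": "jog_arm", "arguments": {
  "moves": [
    [0,0,0,0,0,0,40],
    [0,0,0,0,0,0,46],
    [0,0,0,0,0,0,54],
    [0,0,0,0,0,0,60],
    [0,0,0,0,0,20,60],
    [0,0,0,0,0,40,60],
    [0,0,0,-5,50,0,80],
    [0,0,0,-15,60,0,94],
    [0,0,0,-20,59,0,94],
    [0,0,0,-20,59,0,94],
    [0,0,0,-20,59,0,94],
    [0,0,0,-20,59,0,94]
  ]
}}

```text
time: 15.5
tool_pos: [0.4814, 0.2272, 0.2059]
ee_rot: [3.141, -0.001, 1.277]
wrist_force: [0.6, -0.6, -0.3]
width: 0.0939
```

```bash
cat > z.py <<'E'
import sys
from ice import *
nm,x,y,z=sys.argv[1],*map(float,sys.argv[2:5])
out=[]
for n in("top","scene"):
    c=Cam(n);im=snapshot(n);cv2.imwrite(f"pics/{nm}_{n}.png",im[:,:,::-1])
    uv=c.proj([[x,y,z]])[0].astype(int);out.append(cv2.resize(im[uv[1]-45:uv[1]+45,uv[0]-45:uv[0]+45,::-1],(400,400),interpolation=cv2.INTER_CUBIC))
    print(n,ice(c,im,x,y,z,0))
cv2.imwrite(f"pics/{nm}.png",np.hstack(out))
E
python3 z.py s1 .584 -.121 .070
```

```text
top (array([ 0.5744, -0.1184]), np.int32(397))
scene (array([ 0.5849, -0.1178]), np.int32(169))
```

View pics/s1.png

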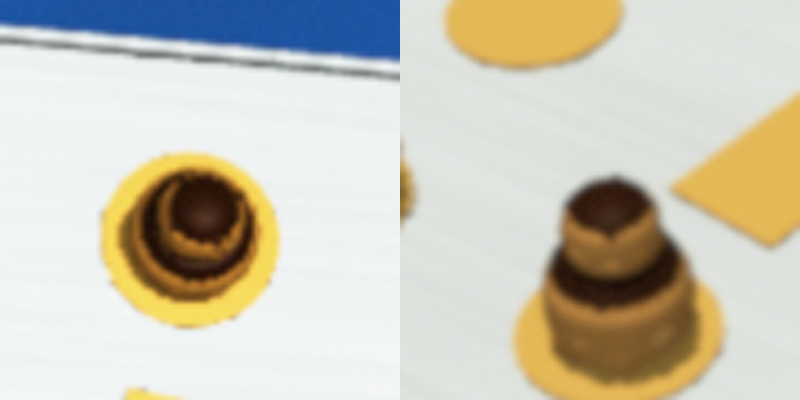

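Request:
{"name": "jog_arm", "arguments": {
  "moves": [
    [0,0,0,-20,48,0,94],
    [0,0,0,-19,48,0,94],
    [0,0,0,0,0,-30,94],
    [0,0,0,0,0,-25,94],
    [0,0,0,0,0,0,94],
    [0,0,0,0,0,0,94]
  ]
}}

```text
time: 16.35
tool_pos: [0.4441, 0.3212, 0.1517]
ee_rot: [3.141, -0.001, 1.276]
wrist_force: [0.0, 0.2, 0.1]
width: 0.0942
```

Request:
{"name": "jog_arm", "arguments": {
  "moves": [
    [0,0,0,-2,6,0,94],
    [0,0,0,0,0,-15,94],
    [0,0,0,0,0,-14,94],
    [0,0,0,0,0,0,94],
    [0,0,0,0,0,0,80],
    [0,0,0,0,0,0,65],
    [0,0,0,0,0,0,40],
    [0,0,0,0,0,0,40],
    [0,0,0,0,0,0,40],
    [0,0,0,0,0,0,40]
  ]
}}

```text
time: 17.6
tool_pos: [0.4413, 0.3275, 0.1218]
ee_rot: [3.141, -0.0, 1.277]
wrist_force: [-0.2, -0.6, 0.6]
width: 0.0572
```

Request:
{"name": "jog_arm", "arguments": {
  "moves": [
    [0,0,0,0,0,15,40],
    [0,0,0,0,0,35,40],
    [0,0,0,0,0,30,40],
    [0,0,0,0,-40,0,40],
    [0,0,0,0,-50,0,40],
    [0,0,0,0,-50,0,40],
    [0,0,0,0,-50,0,40],
    [0,0,0,0,-50,0,40],
    [0,0,0,0,-50,0,40],
    [0,0,0,0,-50,0,40],
    [0,0,0,0,-50,0,40],
    [0,0,0,0,-50,0,40]
  ]
}}

```text
time: 19.1
tool_pos: [0.4412, -0.1142, 0.2031]
ee_rot: [3.139, -0.0, 1.277]
wrist_force: [0.1, -0.1, -1.1]
width: 0.0571
```

Request:
{"name": "jog_arm", "arguments": {
  "moves": [
    [0,0,0,-3,-50,0,40],
    [0,0,0,-3,-50,0,40],
    [0,0,0,0,-50,0,40],
    [0,0,0,0,-15,0,40],
    [0,0,0,0,0,-30,40],
    [0,0,0,0,0,-30,40],
    [0,0,0,0,0,0,40],
    [0,0,0,0,0,0,40]
  ]
}}

```text
time: 20.1
tool_pos: [0.4359, -0.2774, 0.1432]
ee_rot: [3.14, 0.0, 1.278]
wrist_force: [0.8, -0.1, -0.9]
width: 0.0569
```

Request:
{"name": "jog_arm", "arguments": {
  "moves": [
    [0,0,0,0,-1,-20,40],
    [0,0,0,0,0,-13,40],
    [0,0,0,0,0,-4,40],
    [0,0,0,0,0,0,40],
    [0,0,0,0,0,0,40]
  ]
}}

```text
time: 20.72
tool_pos: [0.4356, -0.2788, 0.1053]
ee_rot: [3.14, 0.0, 1.277]
wrist_force: [0.3, -0.7, -0.8]
width: 0.0571
```

Request:
{"name": "jog_arm", "arguments": {
  "moves": [
    [0,0,0,0,0,-1.5,40],
    [0,0,0,0,0,0,40],
    [0,0,0,0,0,0,60],
    [0,0,0,0,0,0,72],
    [0,0,0,0,0,0,90],
    [0,0,0,0,0,0,90],
    [0,0,0,0,0,25,90],
    [0,0,0,0,0,40,90],
    [0,0,0,0,50,30,80],
    [0,0,0,2,60,0,60],
    [0,0,0,4,60,0,60],
    [0,0,0,4,60,0,60]
  ]
}}

```text
time: 22.22
tool_pos: [0.4451, -0.0469, 0.1985]
ee_rot: [3.14, -0.0, 1.276]
wrist_force: [1.1, -0.3, 0.0]
width: 0.0601
```

```bash
python3 z.py s2 .437 -.278 .043
```

```text
top (array([ 0.4346, -0.2787]), np.int32(509))
scene (array([ 0.4404, -0.2738]), np.int32(266))
```

View pics/s2.png

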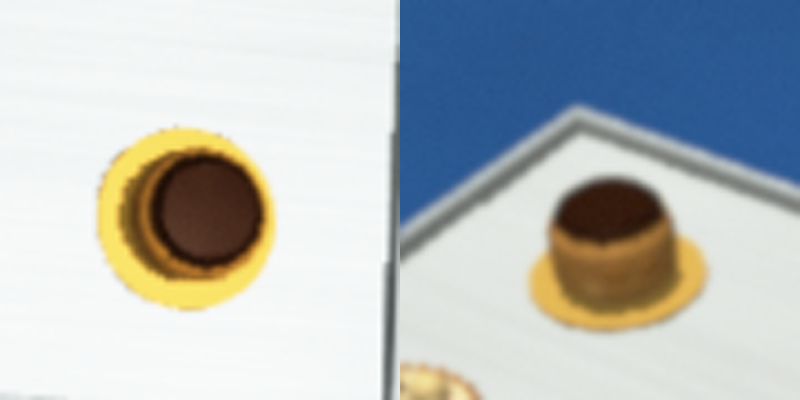

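Request:
{"name": "jog_arm", "arguments": {
  "moves": [
    [0,0,0,4,62,0,60],
    [0,0,0,4,59,0,60],
    [0,0,0,0,0,-25,60],
    [0,0,0,0,0,-20,60],
    [0,0,0,0,0,0,60],
    [0,0,0,0,0,0,60]
  ]
}}

```text
time: 23.08
tool_pos: [0.4538, 0.0718, 0.1539]
ee_rot: [3.141, -0.0, 1.276]
wrist_force: [0.1, -1.1, 0.4]
width: 0.0598
```

Request:
{"name": "jog_arm", "arguments": {
  "moves": [
    [0,0,0,1,9,0,60],
    [0,0,0,0,0,-15,60],
    [0,0,0,0,0,-15,60],
    [0,0,0,0,0,0,60],
    [0,0,0,0,0,0,50],
    [0,0,0,0,0,0,40],
    [0,0,0,0,0,0,25],
    [0,0,0,0,0,0,25],
    [0,0,0,0,0,0,25]
  ]
}}

```text
time: 24.2
tool_pos: [0.4546, 0.0814, 0.1237]
ee_rot: [3.141, -0.0, 1.277]
wrist_force: [0.4, 0.8, 1.7]
width: 0.0365
```

Request:
{"name": "jog_arm", "arguments": {
  "moves": [
    [0,0,0,0,0,15,25],
    [0,0,0,0,0,35,25],
    [0,0,0,0,0,30,25],
    [0,0,0,-3,-40,0,25],
    [0,0,0,-3,-50,0,25],
    [0,0,0,-3,-50,0,25],
    [0,0,0,-3,-50,0,25],
    [0,0,0,-3,-50,0,25],
    [0,0,0,-3,-50,0,25],
    [0,0,0,-1,-50,0,25],
    [0,0,0,0,-18,0,25],
    [0,0,0,0,0,0,25]
  ]
}}

```text
time: 25.7
tool_pos: [0.4353, -0.2769, 0.2035]
ee_rot: [-3.142, -0.001, 1.275]
wrist_force: [0.4, -0.1, 0.8]
width: 0.0367
```

Request:
{"name": "jog_arm", "arguments": {
  "moves": [
    [0,0,0,0,0,-20,25],
    [0,0,0,0,0,-15,25],
    [0,0,0,0,0,-10,25],
    [0,0,0,0,0,0,25],
    [0,0,0,0,0,0,25]
  ]
}}

```text
time: 26.32
tool_pos: [0.4356, -0.2765, 0.1588]
ee_rot: [3.141, 0.0, 1.277]
wrist_force: [0.1, -0.1, -0.2]
width: 0.0366
```

Request:
{"name": "jog_arm", "arguments": {
  "moves": [
    [0,0,0,-0.5,-2,-6,25],
    [0,0,0,0,0,-4,25],
    [0,0,0,0,0,-1.5,25],
    [0,0,0,0,0,0,25],
    [0,0,0,0,0,0,25]
  ]
}}

```text
time: 26.95
tool_pos: [0.4348, -0.2786, 0.1467]
ee_rot: [3.141, 0.0, 1.277]
wrist_force: [0.7, 0.4, 0.4]
width: 0.0362
```

Request:
{"name": "jog_arm", "arguments": {
  "moves": [
    [0,0,0,0,0,-1,25],
    [0,0,0,0,0,0,25],
    [0,0,0,0,0,0,25]
  ]
}}

```text
time: 27.32
tool_pos: [0.4349, -0.2787, 0.1467]
ee_rot: [3.141, 0.0, 1.277]
wrist_force: [-1.4, 1.3, 5.6]
width: 0.0367
```

Request:
{"name": "jog_arm", "arguments": {
  "moves": [
    [0,0,0,0,0,0,40],
    [0,0,0,0,0,0,46],
    [0,0,0,0,0,0,54],
    [0,0,0,0,0,0,60],
    [0,0,0,0,0,20,60],
    [0,0,0,0,0,40,60],
    [0,0,0,2,50,0,64],
    [0,0,0,3,60,0,64],
    [0,0,0,3,60,0,64],
    [0,0,0,3,60,0,64],
    [0,0,0,3,60,0,64],
    [0,0,0,3,60,0,64]
  ]
}}

```text
time: 28.82
tool_pos: [0.4516, 0.0733, 0.2059]
ee_rot: [3.141, -0.0, 1.277]
wrist_force: [0.8, 0.0, -0.7]
width: 0.0643
```

Request:
{"name": "jog_arm", "arguments": {
  "moves": [
    [0,0,-0.05,3,60,0,64],
    [0,0,-0.056,1,60,0,64],
    [0,0,0,0,11,0,64],
    [0,0,0,0,0,-30,64],
    [0,0,0,0,0,0,64],
    [0,0,0,0,0,0,64]
  ]
}}

```text
time: 29.58
tool_pos: [0.4562, 0.2016, 0.1763]
ee_rot: [3.141, -0.0, 1.17]
wrist_force: [-0.5, -0.2, 0.1]
width: 0.0642
```

```bash
python3 z.py s3 .437 -.278 .070; python3 - <<'E'
from bench import *
print(get_obs()["tool_pos"],get_obs()["ee_rot"])
E
```

```text
top (array([ 0.4325, -0.2714]), np.int32(426))
scene (array([ 0.4364, -0.2754]), np.int32(102))
[0.45652229 0.2019178  0.17699927] [ 3.13986323e+00 -1.37975208e-03  1.16989281e+00]
```

View pics/s3.png

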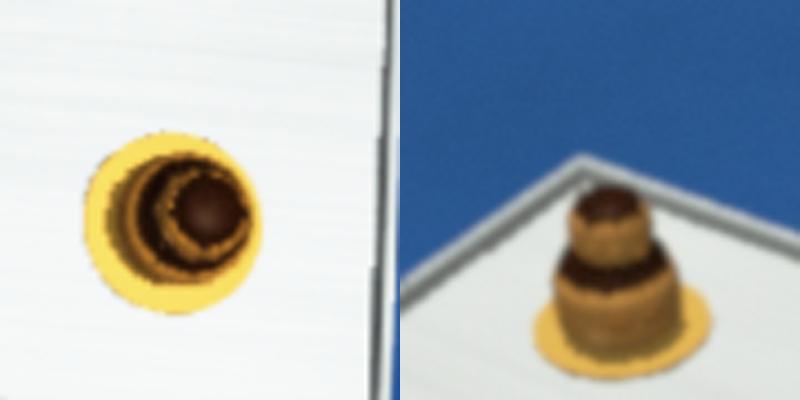

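View pics/s3_scene.png

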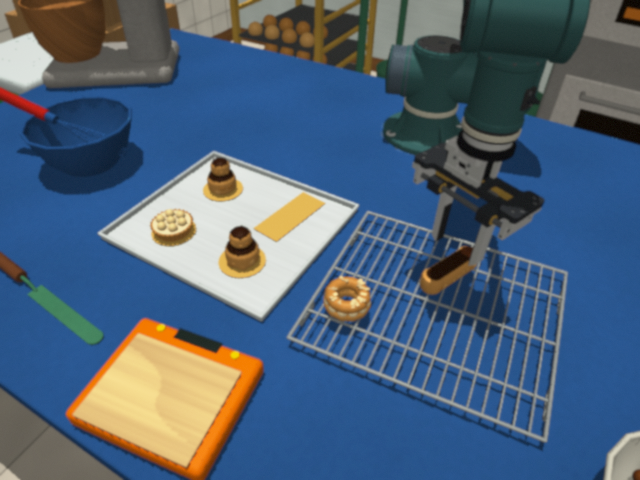

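Both religieuses stand (scene ≈ (221,178) and (242,250)); the jaws straddle the eclair at (450,270). Now grasp the eclair.

Request:
{"name": "jog_arm", "arguments": {
  "moves": [
    [0,0,0,0,0,-25,64],
    [0,0,0,0,0,-20,64],
    [0,0,0,0,0,-8,64],
    [0,0,0,0,0,0,64],
    [0,0,0,0,0,0,50],
    [0,0,0,0,0,0,40],
    [0,0,0,0,0,0,25],
    [0,0,0,0,0,0,25],
    [0,0,0,0,0,0,25]
  ]
}}

```text
time: 30.8
tool_pos: [0.4561, 0.2026, 0.1233]
ee_rot: [3.141, -0.001, 1.171]
wrist_force: [-0.3, 0.3, 3.2]
width: 0.0383
```

Request:
{"name": "jog_arm", "arguments": {
  "moves": [
    [0,0,0,0,0,15,25],
    [0,0,0,0,0,35,25],
    [0,0,0,0,0,30,25],
    [0,0,0.05,-3,-40,0,25],
    [0,0,0.05,-3,-50,0,25],
    [0,0,0.05,-3,-50,0,25],
    [0,0,0.05,-3,-50,0,25],
    [0,0,0.045,-3,-50,0,25],
    [0,0,0,-3,-50,0,25],
    [0,0,0,0,-25,0,25],
    [0,0,0,0,0,0,25],
    [0,0,0,0,0,0,25]
  ]
}}

```text
time: 32.3
tool_pos: [0.4377, -0.112, 0.2029]
ee_rot: [-3.141, -0.001, 1.416]
wrist_force: [0.3, -0.9, -0.9]
width: 0.0381
```

Request:
{"name": "jog_arm", "arguments": {
  "moves": [
    [0,0,0,0,0,-35,25],
    [0,0,0,0,0,-30,25],
    [0,0,0,0,0,-15,25],
    [0,0,0,0,0,0,25],
    [0,0,0,0,0,0,25]
  ]
}}

```text
time: 32.92
tool_pos: [0.4386, -0.1125, 0.124]
ee_rot: [3.139, 0.0, 1.417]
wrist_force: [-0.2, 1.0, -0.2]
width: 0.0377
```

Request:
{"name": "jog_arm", "arguments": {
  "moves": [
    [0,0,0,-1,-2,-10,25],
    [0,0,0,0,0,-6,25],
    [0,0,0,0,0,-2,25],
    [0,0,0,0,0,0,25],
    [0,0,0,0,0,0,25]
  ]
}}

```text
time: 33.55
tool_pos: [0.4369, -0.1148, 0.1062]
ee_rot: [3.141, 0.0, 1.416]
wrist_force: [-3.6, 1.0, 8.3]
width: 0.0378
```

Contact. Release, lift and retreat toward the rack side.

Request:
{"name": "jog_arm", "arguments": {
  "moves": [
    [0,0,0,0,0,0,41],
    [0,0,0,0,0,0,48],
    [0,0,0,0,0,0,58],
    [0,0,0,0,0,0,64],
    [0,0,0,0,0,20,64],
    [0,0,0,0,0,40,64],
    [0,0,0,0,30,50,64],
    [0,0,0,0,60,20,64],
    [0,0,0,0,60,0,64],
    [0,0,0,0,60,0,64],
    [0,0,0,0,60,0,64],
    [0,0,0,0,0,0,64]
  ]
}}

```text
time: 35.05
tool_pos: [0.4361, 0.1582, 0.2343]
ee_rot: [-3.141, -0.001, 1.423]
wrist_force: [0.1, -0.9, -0.1]
width: 0.0639
```

```bash
python3 - <<'E'
from ice import *
for n,bx in(("top",(320,160,520,350)),("scene",(90,130,370,330))):
    c=Cam(n);im=snapshot(n)
    l,t,r,b=bx;f=4 if n=="top" else 2.8
    cv2.imwrite(f"pics/f_{n}.png",cv2.resize(im[t:b,l:r,::-1],None,fx=f*.78 if n=="top" else f,fy=f*.78 if n=="top" else f,interpolation=cv2.INTER_CUBIC))
    # eclair: brown (darker than gold) mask fit
    i=im.astype(int)
    m=((i[...,0]-i[...,2]>8)&(i[...,1]<150)).astype(np.uint8)
    print(n,fit(c,m,ECL,.4385,-.1143,.005,2.99))
    print(ice(c,im,.4385,-.1143,.036,0))
    i0=cv2.imread(f"pics/{n}0.png")[:,:,::-1];print("rack ice",ice(c,i0,.457,.2027,.053,0))
    print("tart",fit(c,mask(im),TART,.5835,-.2761,.003))
E
```

```text
top (np.float64(0.4357), np.float64(-0.1143), np.float64(2.988), np.float64(0.887))
(array([ 0.4358, -0.1157]), np.int32(628))
rack ice (array([0.4554, 0.2014]), np.int32(664))
tart (np.float64(0.5835), np.float64(-0.2762), 0, np.float64(0.965))
scene (np.float64(0.4416), np.float64(-0.1095), np.float64(2.949), np.float64(0.789))
(array([ 0.4395, -0.1133]), np.int32(429))
rack ice (array([0.4591, 0.2023]), np.int32(718))
tart (np.float64(0.5897), np.float64(-0.2708), 0, np.float64(0.872))
```

View pics/f_top.png

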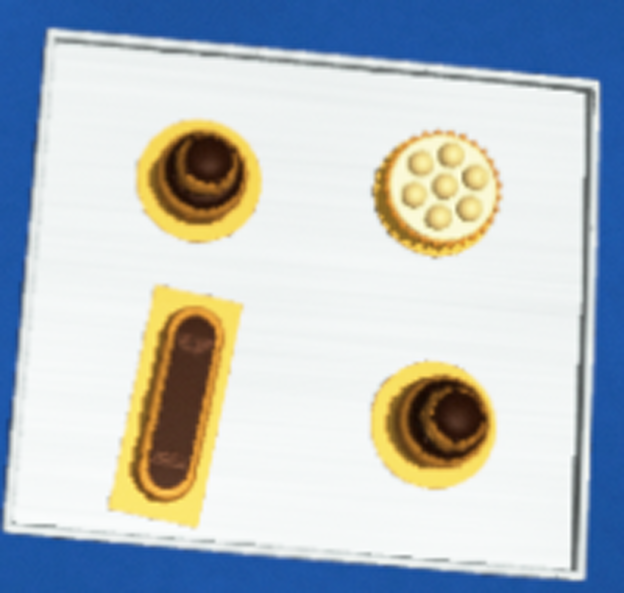

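View pics/f_scene.png

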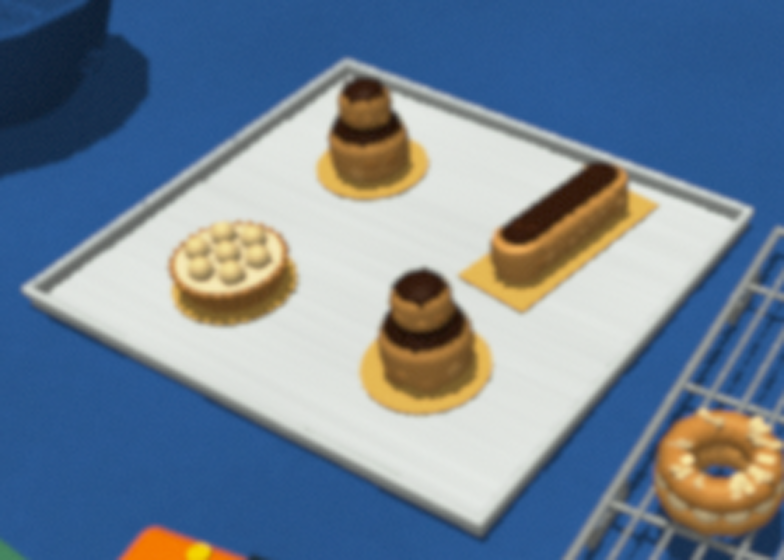

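```bash
python3 -c "
from bench import *
close_job()"
```

```text
the job is handed in; nothing more can be done
```

The order is made up and handed in at about 35 s. Both religieuses are built on their round boards, large bun first and then the small one, and the eclair lies along the long board. The job reported no verdict.

**Checks from the last pictures**
- **Upright:** both religieuses and the eclair stand icing side up on their boards, and the gripper is clear over the rack.
- **Large buns:** the first sits about 3 mm from its board's centre, and the second about 1 mm.
- **Small buns:** both look central on top, but I judged that mostly by eye. The icing measurement only worked for the first, in one view, and there it was within 2 mm of the large bun.
- **Eclair:** it is about 2 mm from the middle of the long board and in line with it in the overhead view.
- **Bystanders:** the overhead fit puts the tart where it was at the start. The ring choux was not touched and I did not re-measure it.

**Disagreements**
- **Camera offset:** the two cameras differ by a steady 3 mm or so, and by more than that at the tart. I relied on the overhead view and on differences within one view.
- **Eclair fit:** the side camera's fit was poorer. It put the eclair about 4 mm and 0.03 rad off, but its icing position agreed with the overhead result.

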